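# Close the red jar and hold the carousel with it to the front

### The arm

A 7-joint arm with a two-finger parallel gripper is mounted at the origin on the work surface. World frame = base frame: x ahead of the robot, y to its left, z up, the work surface at z = 0. Lengths are in m, angles in rad, forces in N, time in s.
With the tool pointing down it reaches from about 0.4 to 0.9 m from the base axis. Payload 5.5 kg.
Tool frame: the origin (TCP) lies on the centre line of the jaws, within the pads' length; the fingertips stand 25 mm ahead of it and the grasp point (between the pads) lies 6 mm ahead of it (bot.tip_reach is the distance from the TCP to the fingertips, in m); z points along the fingers, y is the direction in which the jaws open and shut (so a half turn about z gives the same grasp; the last joint's range is limited). The gripper opens to 85 mm and grips with 20 to 120 N. Pads are 22 mm wide; open, the fingers measure 114 mm over their backs; the gripper's body (76 mm by 85 mm) begins 54 mm behind the grasp point. The pads swing forward as they close: fully open they stand 13 mm farther back than shut.
Start: joints at [-0.901, 0.501, -0.427, 1.55, 0.221, 1.138, -0.21], TCP at [0.257, 0.597, 0.256] pointing down, gripper open.
Joint ranges: [-2.88, 2.88], [-0.31, 2.03], [-1.54, 1.56], [0.2, 2.42], [-1.41, 4.55], [0.19, 2.02], [-2.57, 2.57]. Speed limits (rad/s): [2.57, 2.57, 3.14, 3.14, 3.14, 3.14, 3.14].

### API

Orientations are given as [roll, pitch, yaw] about the fixed x, y, z axes, in that order (R = Rz(yaw) Ry(pitch) Rx(roll)).
In Python, from station import bot, imaging, job gives the robot as it stands.
- The arm moves only by the tool move_arm, never from a script. Its argument "plan" is a list of rows, each a list of 6 numbers: the shift along the world's x, y, z in m, then the turn, a rotation vector about the world's x, y, z in degrees. In form: [[dx, dy, dz, wx, wy, wz], ...]. A call has 1 to 12 rows; each row is the pose to reach, as a shift and turn from the pose commanded when the call began; what a row does not reach only later rows make up. A row lasts 1/12 s, in which the tool goes at most 41.7 mm and 7.16 degrees, less where a joint would pass 70% of its speed; a pose out of reach is approached as far as the arm can. A call with a gripper value outside its range is refused whole. "grip" is the closure, from 0 (fully open) to 1 (shut), set as the call begins (left out, the last holds). The fingers move at their own pace and stop on an object; "grip_force" is the grip in N (left out, the last holds). Time passes only in rows, so rows that repeat a pose let the fingers close. It gives the time, the measured TCP pose, the force and the opening at its end, in the units of the state.
- bot.read_state(): the state, without advancing time (a new reading comes with each control period).
- imaging.grab_frame(name): name is "scene" or "side" or "wrist"; returns the picture (400x640x3 uint8, red, green, blue); there is no depth.
- imaging.get_calibration(name): a dict with "intrinsics" (3x3 intrinsics, pixels), "origin" and "orientation" of the camera in the world; the wrist camera has in their place "mount" (4x4, takes a point from camera to tool coordinates, whose origin is the TCP and whose axes are the flange's). Camera axes: x right, y down, z forward; pixel columns grow to the right and rows downward; lengths in m; the calibration is good to about 2 mm. A picture is of the moment at which its call begins: read the wrist's pose just before it. get_calibration takes no time and is no camera call.
- job.sign_off(): hands the job in, once; it reports no verdict.
Trained networks look in the newest picture that a camera, given by its name, has taken for a name from the list of things; names that differ only in an ending like _2 or _b are one class to them, and where a whole thing is asked for, a point or a joint stands for the part that bears it (a point fixed in the world has none). Each returns a list of dicts, best first, with "conf" (0 to 1); they miss things now and then, are a little off and sometimes report something else, mostly with a low value. They report only what shows in the picture. A call takes as long as a camera call.
- imaging.spot_in(camera, name): "bbox" ([left, top, right, bottom] in pixels, round what is visible of it).
- imaging.cut_out(camera, name): "pixels" (400x640 bool, what is visible of it) and "bbox" ([left, top, right, bottom] in pixels, round what is visible of it).
- imaging.tip_of(camera, name): "uv" ([column, row] in pixels: a listed point, or the origin of a listed thing).
The state is a dict: "time_s": time; "joint_positions": joint angles; "qvel": joint speeds; "joint_torque": joint torques, N m; "tcp_pos": TCP position; "ee_rot": TCP orientation; "force": force on the tool from outside, world axes, zero at the start; "wrist_torque": the same for the moment, N m; "gripper_width": opening from 0.0 (shut) to 1.0 (fully open).
Only numpy, scipy, OpenCV 4.12 (cv2) and the standard library are available. Lean on these libraries where they do the work, as an engineer would, in place of code of your own. Each camera call takes 0.05 s, during which the arm holds its last target.

### The job

One jar on the ingredient carousel, the one with the red lid and red band, was left with its lid standing proud: first press that lid down until it is fully home. Then turn the carousel until the red jar faces the front, squarely behind the yellow tab on the carousel's foot, and keep hold of the black handle bar in the middle so that the turntable stays still there for labelling: finish while still gripping the bar. Leave everything else on the bench where it is.

Things in the scene. Friction and masses are not known exactly. Their poses are not given: they have to be found in the camera images.
- base: Dark steel round foot of the carousel, 210 mm across, fixed to the bench. Origin: on the bench, on the carousel's vertical turning axis; z up. Its -x axis is the carousel's front: there a yellow tab, 26 mm wide, sticks out along -x to 175 mm from the axis (top 12 mm above the bench, its last 12 mm turned up to 24 mm).
- turntable (a joint): Angle (rad) of the wooden turntable (250 across, 12 thick, top 30 mm above the bench) about the foot's vertical axis, positive counter-clockwise from above. At 0, and equally at every whole turn (6.283), the red jar is exactly at the front, behind the tab. Turns endlessly. Starts between 1.6 and 4.7, so 0 or 6.283 may be the nearer. Runs freely (friction about 0.03 N m).
- red_jar (a point): On the axis of the red jar, at its neck, 83 mm above the bench, 85 mm from the turning axis; turns with the table. Five white jars, 48 mm across with lids 44 mm across, are fixed upright on the table, all 85 mm from the axis, 72 degrees apart. The other lids (blue, white, black, green) are home, tops 96 mm above the bench, and do not move.
- red_lid (a joint): How far (m) the red lid has been pushed down: 0 is 8 mm proud, 0.008 fully home; it starts between 0 and 0.003. It slides straight down with a steady friction of about 5 N, meets a firm stop when home, and stays where it is left.
- lid_top (a point): Centre of the top of the red lid (flat disc 44 mm across, 12 mm thick): 104 mm above the bench at joint 0, 96 mm when home.
- handle (a point): Centre of the black handle bar, on the turning axis, 136 mm above the bench. The bar is fixed on the turntable on a thin steel post: 60 mm long, 16 mm wide, 40 mm high (underside 116 mm, top 156 mm above the bench). This point's x axis runs along the bar's length, directly away from the red jar; y across its width; z up. It turns with the turntable.
- measure: Bystander, leave alone: steel measuring cup, 68 wide, 60 high, beside the carousel (mm).
- shaker: Bystander, leave alone: amber glass jar with a steel cap, 48 wide, 100 high, beside the carousel (mm).
- bowl: Bystander, leave alone: steel mixing bowl, 170 wide, 70 high (mm).
- liner_box: Bystander, leave alone: cardboard box 90 x 130 x 60 (mm).
- spoon: Bystander, leave alone: steel spoon, 240 long, lying flat (mm).
- spatula: Bystander, leave alone: spatula, 260 long, lying flat (mm).
- timer: Bystander, leave alone: round white kitchen timer, 68 wide, 50 high (mm).

How it is judged:
By the outcome, as a careful person would: the job done as asked, in the order asked, and still so for the second after the job is handed in, while the arm keeps its last pose, push and grip.
It also fails if it takes over 51 s, if anything falls off the work surface, if the arm or the gripper's body presses on something with over 40 N, if the wrist force passes 120 N, or if a joint passes its speed limit or range.

## Working session

There is one attempt and no reset: what is moved stays moved. The work goes in short steps, Python scripts to look and compute and a tool call to move; the robot and the scene stay as the last step left them, time stands still between calls to the robot, and variables do not carry over. Pictures are saved under pics/ and viewed, and the job is handed in when it is done.

Besides the shell and the picture viewer there is one more tool, called after "Request:" as name([rows], argument=value, ...), one row to a line, values as JSON. move_arm: Moves the arm, as the interface text tells. Its arguments: {"type":"object","properties":{"plan":{"type":"array"},"grip":{"type":"number"},"grip_force":{"type":"number"}},"required":["plan"]}

```bash
mkdir -p pics; ls; python3 - <<'E'
from station import bot, imaging, job
import cv2, numpy as np
s=bot.read_state(); print({k:np.round(v,3).tolist() for k,v in s.items()}, bot.tip_reach)
for c in ["scene","side"]:
    im=imaging.grab_frame(c); cv2.imwrite(f"pics/{c}0.png",im[:,:,::-1])
    k=imaging.get_calibration(c); print(c,{a:np.round(b,4).tolist() for a,b in k.items()})
    for n in ["base","handle","lid_top","red_jar"]:
        r=imaging.tip_of(c,n); print(n,[(np.round(x["uv"],1).tolist(),round(x["conf"],2)) for x in r[:3]])
print(bot.read_state()["time_s"])
E
```

```text
pics
{'time_s': 0.0, 'joint_positions': [-0.901, 0.502, -0.427, 1.551, 0.221, 1.138, -0.21], 'qvel': [-0.001, -0.001, 0.0, -0.002, 0.0, 0.0, -0.001], 'joint_torque': [0.0, -56.952, -5.816, -28.094, 0.011, 0.012, -0.0], 'tcp_pos': [0.257, 0.596, 0.255], 'ee_rot': [-3.14, -0.0, 2.735], 'force': [-0.442, 0.208, 0.412], 'wrist_torque': [0.015, 0.015, -0.026], 'gripper_width': 1.002} 0.025
scene {'intrinsics': [[381.4425, 0.0, 319.3982], [0.0, 381.4425, 196.4959], [0.0, 0.0, 1.0]], 'origin': [0.9251, 0.4536, 1.0336], 'orientation': [-2.5655, 0.0051, 2.4359]}
base [([288.2, 208.7], 0.91)]
handle [([287.1, 181.6], 0.69), ([219.5, 145.9], 0.45)]
lid_top [([285.9, 214.9], 0.58)]
red_jar [([284.1, 219.2], 0.57)]
side {'intrinsics': [[370.2229, 0.0, 315.5357], [0.0, 370.2229, 201.3495], [0.0, 0.0, 1.0]], 'origin': [0.1414, -0.8072, 1.1573], 'orientation': [-2.421, -0.0002, -0.4697]}
base [([329.6, 235.0], 0.65), ([346.6, 290.1], 0.22)]
handle [([334.9, 213.2], 0.94)]
lid_top [([332.6, 338.6], 0.72), ([342.9, 199.8], 0.48)]
red_jar [([341.8, 206.3], 0.89)]
0.5
```

View pics/scene0.png

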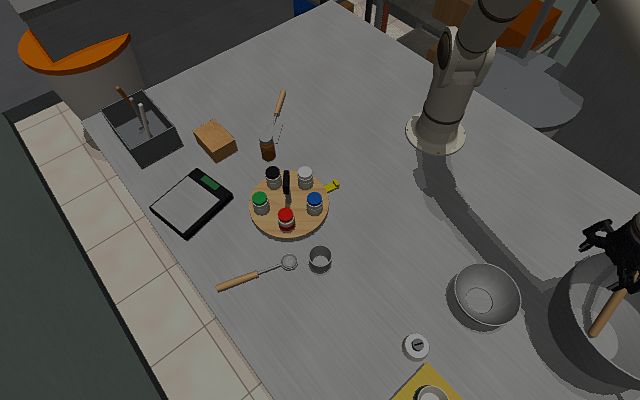

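View pics/side0.png

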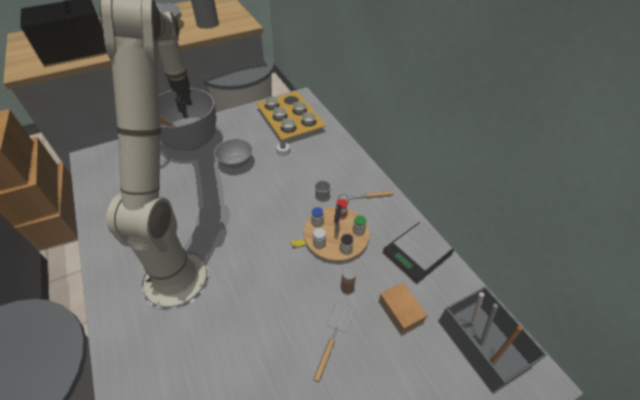

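The scene camera shows the carousel at about (289,203), with the yellow tab at (333,186) and the red lid at (286,215). In the side view, the red lid is at (342,204) and the tab at (298,244). I'll zoom in for a finer measurement.

```bash
python3 - <<'E'
import cv2, numpy as np
a=cv2.imread("pics/scene0.png")[130:290,210:360]; b=cv2.imread("pics/side0.png")[170:300,270:400]
a=cv2.resize(a,(480,512),interpolation=cv2.INTER_CUBIC)
b=cv2.resize(b,(512,512),interpolation=cv2.INTER_CUBIC)
cv2.imwrite("pics/zs.png",cv2.resize(a,(480,512))); cv2.imwrite("pics/zd.png",b)
for c in ["scene","side"]:
    im=cv2.imread(f"pics/{c}0.png"); h=cv2.cvtColor(im,cv2.COLOR_BGR2HSV).astype(int); H,S,V=h[...,0],h[...,1],h[...,2]
    roi=np.zeros(H.shape,bool)
    if c=="scene": roi[140:250,240:350]=1
    else: roi[185:270,285:375]=1
    for n,m in dict(red=((H<6)|(H>174))&(S>170)&(V>90),blue=(H>100)&(H<125)&(S>150)&(V>80),green=(H>45)&(H<85)&(S>120)&(V>50),yellow=(H>22)&(H<34)&(S>180)&(V>80)).items():
        m=(m&roi).astype(np.uint8); k,l,st,ce=cv2.connectedComponentsWithStats(m)
        for i in range(1,k):
            if st[i,4]>6: print(c,n,st[i].tolist(),ce[i].round(1))
E
```

```text
scene red [278, 208, 15, 13, 152] [285.  213.9]
scene blue [307, 192, 15, 12, 139] [313.9 197.7]
scene green [252, 191, 15, 13, 142] [258.9 197.4]
scene yellow [324, 179, 15, 13, 86] [331.2 185.5]
side red [338, 200, 8, 7, 38] [341.9 202.6]
side blue [314, 209, 7, 6, 38] [317.  211.5]
side green [356, 217, 9, 7, 51] [360. 220.]
```

View pics/zs.png

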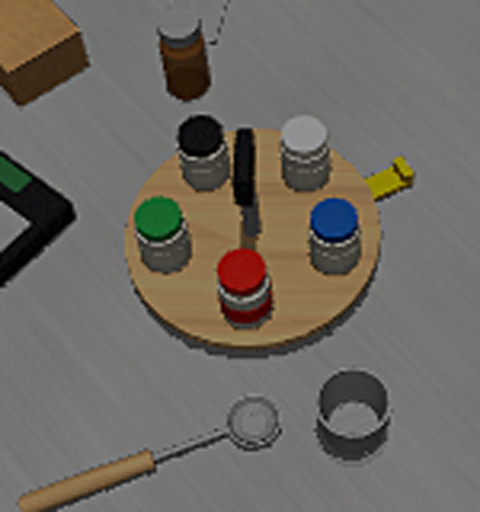

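View pics/zd.png

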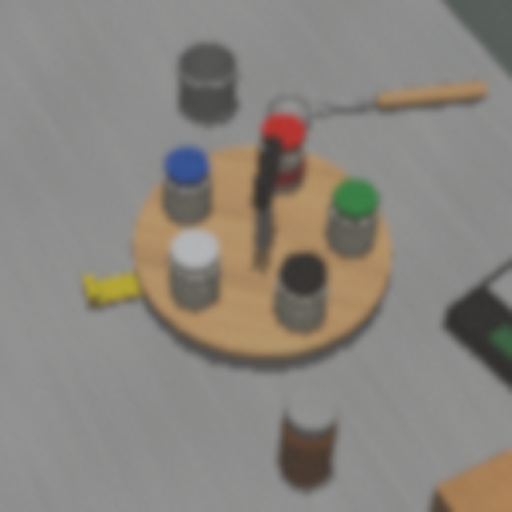

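```bash
cat > h.py <<'E'
import numpy as np, cv2
from scipy.spatial.transform import Rotation as R
from scipy.optimize import least_squares
from station import bot, imaging, job
def proj(c,P):
    k=imaging.get_calibration(c); Rm=R.from_euler('xyz',k["orientation"]).as_matrix()
    p=(np.atleast_2d(P)-k["origin"])@Rm; K=k["intrinsics"]
    q=p@np.array(K).T; return q[:,:2]/q[:,2:]
def unproj(c,uv,z):
    k=imaging.get_calibration(c); Rm=R.from_euler('xyz',k["orientation"]).as_matrix()
    d=Rm@np.linalg.inv(k["intrinsics"])@np.array([uv[0],uv[1],1]); o=np.array(k["origin"])
    return o+d*(z-o[2])/d[2]
E
python3 - <<'E'
from h import *
ob={"scene":dict(red=(285.3,214.8),black=(272.8,172.2),white=(305,171.6),blue=(314.2,198),green=(259.4,197.6)),
"side":dict(red=(342.1,203.2),blue=(317.5,211.9),green=(360.4,220.3),white=(319.5,233),black=(346.7,239.3))}
z=dict(red=.103,black=.096,white=.096,blue=.096,green=.096)
for c in ob:
    for n in ob[c]: print(c,n,unproj(c,ob[c][n],z[n]).round(4))
print('tab', unproj("scene",(324.5+8,185.5),.014), [unproj("scene",(339,184.5),.018), unproj("side",(291.5,243),.018)])
order=["red","blue","white","black","green"]
for sgn in (1,-1):
    def f(p,cs=("scene","side")):
        r=[]
        for c in cs:
            for i,n in enumerate(order):
                a=p[2]+sgn*i*2*np.pi/5
                r+=list((proj(c,[p[0]+.085*np.cos(a),p[1]+.085*np.sin(a),z[n]])[0]-ob[c][n]))
        return r
    for cs in (("scene","side"),("scene",),("side",)):
        best=min((least_squares(f,[.6,-.1,t],args=(cs,)) for t in np.arange(0,6.3,.7)),key=lambda s:s.cost)
        print(sgn,cs,best.x.round(4),np.sqrt(best.cost).round(2))
E
```

```text
scene red [ 0.6496 -0.0254  0.103 ]
scene black [ 0.5844 -0.1734  0.096 ]
scene white [ 0.5082 -0.1109  0.096 ]
scene blue [ 0.5486 -0.019   0.096 ]
scene green [ 0.6695 -0.1245  0.096 ]
side red [ 0.6459 -0.0354  0.103 ]
side blue [ 0.5463 -0.0262  0.096 ]
side green [ 0.6679 -0.1325  0.096 ]
side white [ 0.5083 -0.116   0.096 ]
side black [ 0.5807 -0.1833  0.096 ]
tab [ 0.43952321 -0.05858764  0.014     ] [array([ 0.4228393 , -0.04581393,  0.018     ]), array([ 0.42107376, -0.05894761,  0.018     ])]
1 ('scene', 'side') [ 0.5913 -0.0937  7.132 ] 2.46Traceback (most recent call last):
  File "<stdin>", line 18, in <module>
  File "<stdin>", line 18, in <genexpr>
    return func(*args, **kwargs)
    result = trf(vector_fun.fun, vector_fun.jac, x0, f0, J0, lb, ub, ftol, xtol,
                 gtol, max_nfev, x_scale, loss_function, tr_solver,
                 tr_options.copy(), verbose, callback=callback_wrapped)
    return trf_no_bounds(
        fun, jac, x0, f0, J0, ftol, xtol, gtol, max_nfev, x_scale,
        loss_function, tr_solver, tr_options, verbose, callback=callback)
    J =
[... 544 characters left out ...]
                         ^^^^^^^^^^^^^^^^^^^^^^
                             mf)
                             ^^^
    df = [f_eval - f0 for f_eval in f_evals]
                                    ^^^^^^^
    f = np.atleast_1d(self.fun(x, *self.args, **self.kwargs))
                      ~~~~~~~~^^^^^^^^^^^^^^^^^^^^^^^^^^^^^^
    return np.atleast_1d(self.fun(x))
                         ~~~~~~~~^^^
    return self.f(x, *self.args, **self.kwargs)
           ~~~~~~^^^^^^^^^^^^^^^^^^^^^^^^^^^^^^
  File "<stdin>", line 15, in f
  File "h.py", line 6, in proj
    k=imaging.get_calibration(c); Rm=R.from_euler('xyz',k["orientation"]).as_matrix()
ValueError: time passes only in moves, steps and waits
```

```bash
python3 - <<'E'
from station import bot, imaging
import numpy as np, cv2
k=imaging.get_calibration("wrist"); print({a:np.round(b,4).tolist() for a,b in k.items()})
im=imaging.grab_frame("wrist"); cv2.imwrite("pics/w0.png",im[:,:,::-1])
E
```

```text
{'intrinsics': [[295.8659, 0.0, 316.9418], [0.0, 295.8659, 201.2773], [0.0, 0.0, 1.0]], 'mount': [[-0.0001, -0.9624, -0.2717, 0.0696], [1.0, 0.0, -0.0005, -0.0003], [0.0005, -0.2717, 0.9624, -0.1169], [0.0, 0.0, 0.0, 1.0]]}
```

View pics/w0.png

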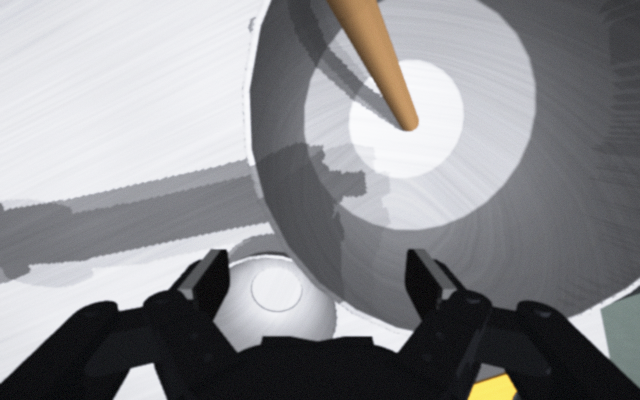

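The wrist view shows that the gripper hangs over the pot with the spoon handle at its upper side. I'll rise first, then travel away towards the carousel.

Request:
move_arm([
  [0,0,0.04,0,0,0],
  [0,0,0.08,0,0,0],
  [0,0,0.11,0,0,-5],
  [0.02,-0.03,0.11,0,0,-10],
  [0.035,-0.065,0.11,0,0,-15],
  [0.05,-0.1,0.11,0,0,-20],
  [0.065,-0.135,0.11,0,0,-26],
  [0.08,-0.17,0.11,0,0,-32],
  [0.095,-0.205,0.11,0,0,-38],
  [0.11,-0.24,0.11,0,0,-44],
  [0.125,-0.275,0.11,0,0,-50],
  [0.14,-0.31,0.11,0,0,-56],
], grip=1, grip_force=60)

```text
time_s: 1.55
tcp_pos: [0.3975, 0.2852, 0.3667]
ee_rot: [3.141, -0.0, 1.752]
force: [2.0, 0.1, 0.9]
gripper_width: -0.003
```

Request:
move_arm([
  [0.016,-0.033,0,0,0,-5],
  [0.032,-0.066,0,0,0,-10],
  [0.048,-0.099,0,0,0,-15],
  [0.064,-0.132,0,0,0,-20],
  [0.08,-0.165,0,0,0,-25],
  [0.096,-0.198,0,0,0,-30],
  [0.112,-0.231,0,0,0,-35],
  [0.128,-0.264,0,0,0,-40],
  [0.144,-0.297,0,0,0,-45],
  [0.16,-0.33,0,0,0,-49],
  [0.176,-0.36,0,0,0,-52],
  [0.194,-0.38,0,0,0,-52],
])

```text
time_s: 2.55
tcp_pos: [0.5912, -0.0973, 0.3667]
ee_rot: [3.14, 0.001, 0.843]
force: [1.3, 0.8, -0.4]
gripper_width: 0.003
```

```bash
cat > h.py <<'E'
import numpy as np, cv2, json
from scipy.spatial.transform import Rotation as R
from scipy.optimize import least_squares
from station import bot, imaging, job
_C={}
def cal(c):
    if c not in _C: _C[c]=imaging.get_calibration(c)
    return _C[c]
def campose(c,s=None):
    k=cal(c)
    if c!="wrist": return R.from_euler('xyz',k["orientation"]).as_matrix(),np.array(k["origin"]),np.array(k["intrinsics"])
    T=np.array(k["mount"]); Rt=R.from_euler('xyz',s["ee_rot"]).as_matrix()
    return Rt@T[:3,:3], Rt@T[:3,3]+np.array(s["tcp_pos"]), np.array(k["intrinsics"])
def proj(cp,P):
    Rm,o,K=cp; q=((np.atleast_2d(P)-o)@Rm)@K.T; return q[:,:2]/q[:,2:]
def unproj(cp,uv,z):
    Rm,o,K=cp; d=Rm@np.linalg.inv(K)@np.array([uv[0],uv[1],1]); return o+d*(z-o[2])/d[2]
def snap(name):
    s=bot.read_state(); im=imaging.grab_frame("wrist"); cv2.imwrite(f"pics/{name}.png",im[:,:,::-1])
    json.dump({k:np.array(v).tolist() for k,v in s.items()},open(f"pics/{name}.json","w")); return s,im
E
python3 - <<'E'
from h import *
s,im=snap("w1"); print(s["time_s"],s["tcp_pos"],np.degrees(s["ee_rot"]),np.round(s["joint_positions"],2),s["gripper_width"])
for n in ["base","handle","lid_top","red_jar"]:
    r=imaging.tip_of("wrist",n); print(n,[(np.round(x["uv"],1).tolist(),round(x["conf"],2)) for x in r[:3]])
E
```

```text
2.55 [ 0.59115564 -0.09726425  0.3666997 ] [1.79921922e+02 5.64019300e-02 4.83259494e+01] [-0.07  0.3   0.24  1.56 -0.07  1.29 -0.55] 0.0025312033787819035
base [([315.7, 159.6], 0.58)]
handle []
lid_top [([311.6, 102.2], 0.83)]
red_jar [([315.1, 102.1], 0.95)]
```

View pics/w1.png

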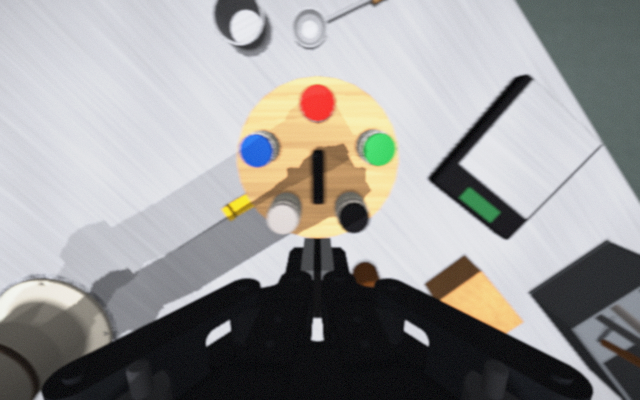

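The wrist view shows the red lid at (317,102), blue (256,150), green (379,148), white (283,217), black (353,217), the bar running from (318,150) to (318,203), and the tab at (238,206). Next I'll measure the geometry from these.

```bash
python3 - <<'E'
from h import *
im=cv2.imread("pics/w1.png"); s=json.load(open("pics/w1.json")); cp=campose("wrist",s)
h=cv2.cvtColor(im,cv2.COLOR_BGR2HSV).astype(int); H,S,V=h[...,0],h[...,1],h[...,2]
ms=dict(red=((H<6)|(H>174))&(S>150)&(V>90),blue=(H>100)&(H<125)&(S>150)&(V>80),green=(H>45)&(H<85)&(S>120)&(V>50),yellow=(H>22)&(H<34)&(S>180)&(V>80),dark=(V<45))
ob={}
for n,m in ms.items():
    m=m.copy(); m[:, :215]=0; m[:,405:]=0; m[:75]=0; m[236:]=0
    k,l,st,ce=cv2.connectedComponentsWithStats(m.astype(np.uint8))
    for i in range(1,k):
        if st[i,4]>30:
            c=np.argwhere(l==i)[:,::-1].astype(np.float32); (x,y),r=cv2.minEnclosingCircle(c)
            print(n,st[i].tolist(),ce[i].round(1),(round(x,1),round(y,1),round(r,1)))
            if n not in ob: ob[n]=ce[i]+0.0
            if n=="dark":
                print(cv2.minAreaRect(c))
            if n=="yellow": yel=c
def fit(order,z):
    f=lambda p:np.concatenate([proj(cp,[p[0]+.085*np.cos(p[2]-i*2*np.pi/5),p[1]+.085*np.sin(p[2]-i*2*np.pi/5),z[n]])[0]-ob[n] for n,i in order])
    return least_squares(f,[.59,-.095,.85])
z=dict(red=.103,blue=.096,green=.096)
for n in z: print(n,unproj(cp,ob[n],z[n]))
for sg in (1,-1):
  b=fit([("red",0),("blue",-sg),("green",sg)],z); print(b.x,np.degrees(b.x[2]),b.fun.round(2))
cv2.imwrite("pics/w1z.png",cv2.resize(im[60:260,200:430],(690,600),interpolation=cv2.INTER_CUBIC))
E
```

```text
red [301, 85, 33, 36, 939] [317.1 102.6] (317.3, 102.5, 17.8)
blue [242, 135, 30, 31, 738] [256.1 150.2] (256.0, 150.1, 15.7)
green [364, 134, 31, 32, 754] [378.8 149. ] (379.2, 149.2, 15.9)
yellow [224, 196, 28, 23, 328] [237.2 206.8] (237.5, 207.5, 13.7)
dark [313, 151, 10, 52, 470] [317.7 176.1] (318.0, 176.5, 25.7)
((317.5, 176.5), (51.0, 9.0), 90.0)
dark [341, 204, 26, 27, 563] [353.3 216.9] (353.5, 217.0, 13.8)
((353.5, 217.0), (26.0, 25.0), 90.0)
red [ 0.64795015 -0.03322048  0.103     ]
blue [ 0.55006258 -0.02421231  0.096     ]
green [ 0.66994476 -0.12897597  0.096     ]
[ 0.59241928 -0.09672498  0.85249633] 48.84444169928566 [-0.02 -0.55 -0.92  0.36  0.94  0.36]
[ 0.65188151 -0.02868177 -2.28912496] -131.15719875498763 [  0.53  64.26  -2.92 -29.84   2.41 -29.9 ]
```

View pics/w1z.png

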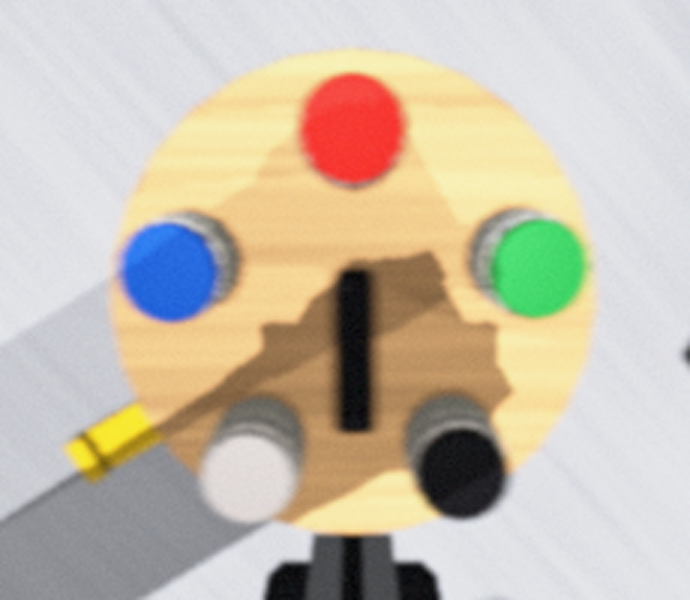

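Request:
move_arm([
  [0.02,0.022,-0.02,0,0,0],
  [0.04,0.044,-0.04,0,0,0],
  [0.057,0.064,-0.06,0,0,0],
  [0.057,0.064,-0.09,0,0,0],
  [0.057,0.064,-0.12,0,0,0],
  [0.057,0.064,-0.15,0,0,0],
  [0.057,0.064,-0.175,0,0,0],
  [0.057,0.064,-0.195,0,0,0],
  [0.057,0.064,-0.21,0,0,0],
  [0.057,0.064,-0.22,0,0,0],
  [0.057,0.064,-0.225,0,0,0],
  [0.057,0.064,-0.225,0,0,0],
])

```text
time_s: 3.8
tcp_pos: [0.6474, -0.0278, 0.1407]
ee_rot: [-3.14, 0.0, 0.851]
force: [-0.4, 0.6, 0.1]
gripper_width: -0.001
```

```bash
python3 - <<'E'
from h import *
s,im=snap("w2"); print(s["time_s"],s["tcp_pos"],np.degrees(s["ee_rot"]),s["force"])
im=imaging.grab_frame("scene"); cv2.imwrite("pics/s2.png",cv2.resize(im[130:290,210:360,::-1],(480,512),interpolation=cv2.INTER_CUBIC))
E
```

```text
3.8 [ 0.64744546 -0.02776748  0.1406806 ] [-1.79916997e+02  2.61665826e-02  4.87803119e+01] [-0.41364199  0.62990721  0.05067236]
```

View pics/w2.png

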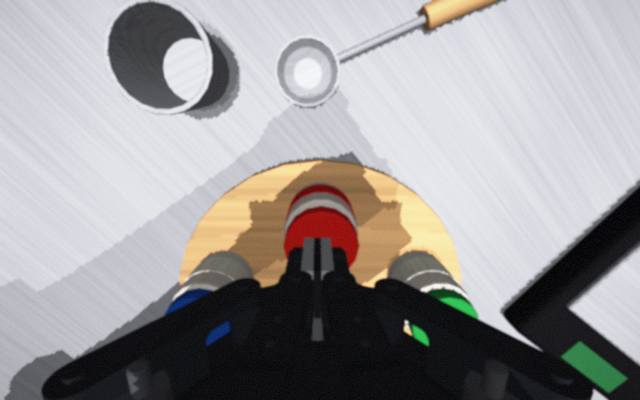

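View pics/s2.png

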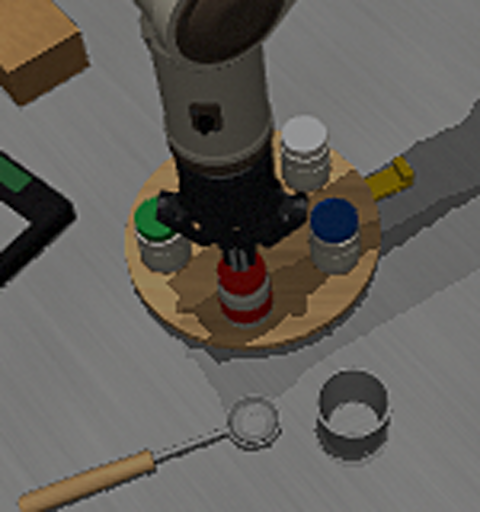

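The closed fingertips stand over the red lid, with the lid centre at about (321,235) and the tip at about (315,240). I'll press in small steps and watch the force.

Request:
move_arm([
  [0,-0.003,-0.004,0,0,0],
  [0,-0.003,-0.008,0,0,0],
  [0,-0.003,-0.011,0,0,0],
  [0,-0.003,-0.013,0,0,0],
  [0,-0.003,-0.015,0,0,0],
  [0,-0.003,-0.015,0,0,0],
  [0,-0.003,-0.015,0,0,0],
])

```text
time_s: 4.48
tcp_pos: [0.6481, -0.032, 0.1262]
ee_rot: [-3.141, -0.0, 0.85]
force: [-0.2, 0.2, -0.2]
gripper_width: 0.002
```

Request:
move_arm([
  [0,0,-0.002,0,0,0],
  [0,0,-0.003,0,0,0],
  [0,0,-0.004,0,0,0],
  [0,0,-0.004,0,0,0],
])

```text
time_s: 4.82
tcp_pos: [0.6485, -0.0322, 0.1226]
ee_rot: [3.141, -0.0, 0.85]
force: [0.3, -0.5, 3.7]
gripper_width: 0.002
```

Request:
move_arm([
  [0,0,-0.001,0,0,0],
  [0,0,-0.002,0,0,0],
  [0,0,-0.003,0,0,0],
  [0,0,-0.003,0,0,0],
])

```text
time_s: 5.15
tcp_pos: [0.6494, -0.0329, 0.121]
ee_rot: [3.139, -0.001, 0.849]
force: [-1.3, -0.8, 10.3]
gripper_width: 0.0
```

Request:
move_arm([
  [0,0,-0.001,0,0,0],
  [0,0,-0.002,0,0,0],
  [0,0,-0.003,0,0,0],
  [0,0,-0.003,0,0,0],
  [0,0,-0.003,0,0,0],
])

```text
time_s: 5.57
tcp_pos: [0.6511, -0.0343, 0.1209]
ee_rot: [3.135, -0.003, 0.848]
force: [-5.2, -3.7, 24.9]
gripper_width: 0.001
```

Force climbed to 25 N with z unchanged at 0.121 m (tip at 96 mm), so the lid has met its stop. I'll retreat upwards and look again.

Request:
move_arm([
  [0,0,0.005,0,0,0],
  [0,0,0.03,0,0,0],
  [0,0,0.06,0,0,0],
  [0,0,0.1,0,0,0],
  [-0.01,-0.01,0.13,0,0,0],
  [-0.025,-0.028,0.16,0,0,0],
  [-0.04,-0.045,0.19,0,0,0],
  [-0.056,-0.062,0.21,0,0,0],
  [-0.056,-0.062,0.21,0,0,0],
  [-0.056,-0.062,0.21,0,0,0],
  [-0.056,-0.062,0.21,0,0,0],
], grip=0)

```text
time_s: 6.48
tcp_pos: [0.5919, -0.0929, 0.3251]
ee_rot: [-3.14, 0.0, 0.851]
force: [-1.0, 0.6, -0.1]
gripper_width: 0.999
```

```bash
python3 - <<'E'
from h import *
s,im0=snap("w3"); print(s["time_s"],s["tcp_pos"],np.degrees(s["ee_rot"]),s["force"],s["gripper_width"],np.round(s["joint_positions"],2))
im=cv2.imread("pics/w3.png"); cp=campose("wrist",s)
h=cv2.cvtColor(im,cv2.COLOR_BGR2HSV).astype(int); H,S,V=h[...,0],h[...,1],h[...,2]
ms=dict(red=((H<6)|(H>174))&(S>150)&(V>90),blue=(H>100)&(H<125)&(S>150)&(V>80),green=(H>45)&(H<85)&(S>120)&(V>50),yellow=(H>22)&(H<34)&(S>180)&(V>80),dark=(V<45))
for n,m in ms.items():
    m=m.copy(); m[:, :180]=0; m[:,450:]=0; m[:60]=0; m[260:]=0
    k,l,st,ce=cv2.connectedComponentsWithStats(m.astype(np.uint8))
    for i in range(1,k):
        if st[i,4]>60:
            c=np.argwhere(l==i)[:,::-1].astype(np.float32)
            print(n,st[i].tolist(),ce[i].round(1),unproj(cp,ce[i],dict(dark=.156,yellow=.014).get(n,.096)).round(4), cv2.minAreaRect(c) if n=="dark" else "")
cv2.imwrite("pics/w3z.png",cv2.resize(im[40:290,160:460],(720,600),interpolation=cv2.INTER_CUBIC))
im=imaging.grab_frame("side"); cv2.imwrite("pics/d3.png",cv2.resize(im[150:300,250:430,::-1],(720,600),interpolation=cv2.INTER_CUBIC))
E
```

```text
6.4833 [ 0.59190824 -0.09293534  0.32513839] [-1.79901893e+02  1.87759742e-04  4.87324220e+01] [-0.97633716  0.56635953 -0.1178205 ] 0.9991889083486997 [-0.07  0.32  0.23  1.62 -0.08  1.21 -0.54]
red [302, 85, 38, 40, 1174] [321.  104.3] [ 0.649  -0.0332  0.096 ] 
blue [233, 137, 36, 35, 988] [250.5 153.9] [ 0.5513 -0.0205  0.096 ] 
green [370, 142, 36, 36, 999] [387.  159.2] [ 0.6668 -0.1301  0.096 ] 
yellow [215, 204, 32, 27, 429] [230.  216.7] [ 0.44   -0.0627  0.014 ] 
dark [311, 158, 16, 60, 798] [318.2 187.3] [ 0.5933 -0.0918  0.156 ] ((318.47259521484375, 187.5127716064453), (13.994890213012695, 59.302669525146484), 1.548157811164856)
dark [440, 176, 10, 21, 128] [445.7 186.3] [ 0.689  -0.1742  0.156 ] ((444.5, 186.0), (20.0, 9.0), 90.0)
dark [340, 217, 31, 31, 776] [354.9 232.2] [ 0.5906 -0.1527  0.156 ] ((355.0, 232.0), (30.0, 30.0), 90.0)
dark [214, 250, 14, 10, 98] [221.5 255.3] [ 0.4674 -0.0798  0.156 ] ((220.5, 254.5), (9.0, 13.0), 90.0)
dark [408, 250, 13, 10, 95] [412.7 255.2] [ 0.62   -0.2133  0.156 ] ((414.0, 254.5), (12.0, 9.0), 0.0)
```

View pics/w3z.png

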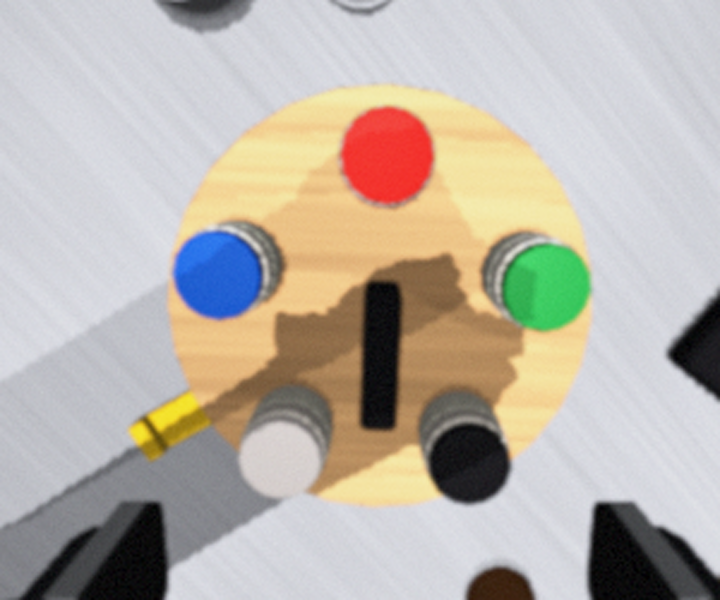

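View pics/d3.png

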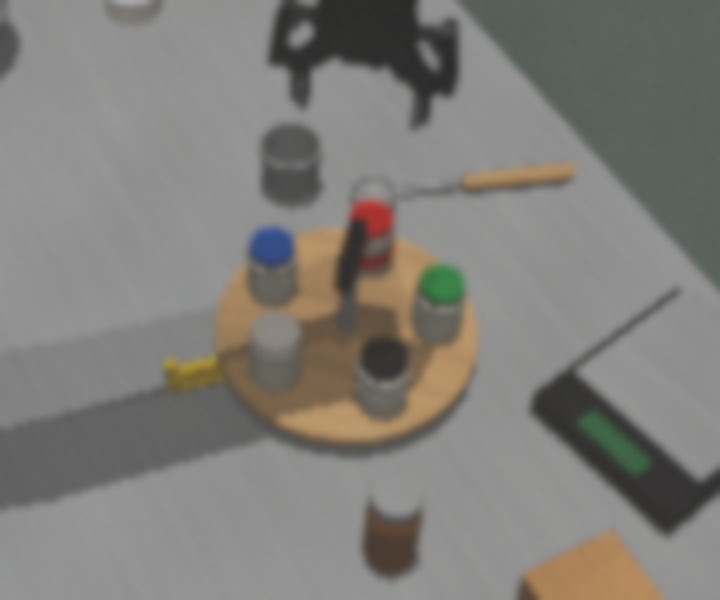

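The red lid now sits at the same level as the others. The press nudged the table, and the bar angle is now about 46.8° in world axes. Next I'll work out the tab direction.

```bash
python3 - <<'E'
from h import *
s=json.load(open("pics/w3.json")); cp=campose("wrist",s); im=cv2.imread("pics/w3.png")
cv2.imwrite("pics/w3t.png",cv2.resize(im[190:250,200:270],(700,600),interpolation=cv2.INTER_CUBIC))
# refit centre
ob=dict(red=(321,104.3),blue=(250.5,153.9),green=(387,159.2)); idx=dict(red=0,blue=1,green=-1)
f=lambda p:np.concatenate([proj(cp,[p[0]+.085*np.cos(p[2]+i*2*np.pi/5),p[1]+.085*np.sin(p[2]+i*2*np.pi/5),.096])[0]-ob[n] for n,i in idx.items()])
b=least_squares(f,[.59,-.095,.8]); print(b.x,np.degrees(b.x[2]),b.fun.round(2))
c=b.x
# bar model: hull of box vs mask
for yaw in (-10,-12,-14,-16):
    a=np.radians(yaw); Rz=np.array([[np.cos(a),-np.sin(a)],[np.sin(a),np.cos(a)]])
    P=[( -.163,y,.012) for y in (-.013,.013)]+[(-.175,y,.024) for y in (-.013,.013)]
    print(yaw,proj(cp,[np.r_[c[:2]+Rz@np.array(p[:2]),p[2]] for p in P]).round(1).tolist())
E
```

```text
[ 0.59071669 -0.0945892   0.8119841 ] 46.52326207879764 [ 0.   -0.4  -1.01  0.24  1.01  0.33]
-10 [[232.5, 228.6], [222.6, 215.0], [223.9, 235.3], [213.7, 221.5]]
-12 [[230.2, 225.8], [220.7, 211.8], [221.3, 232.2], [211.5, 218.0]]
-14 [[227.9, 222.8], [218.9, 208.6], [218.9, 229.0], [209.5, 214.5]]
-16 [[225.8, 219.9], [217.2, 205.2], [216.5, 225.7], [207.5, 210.8]]
```

View pics/w3t.png

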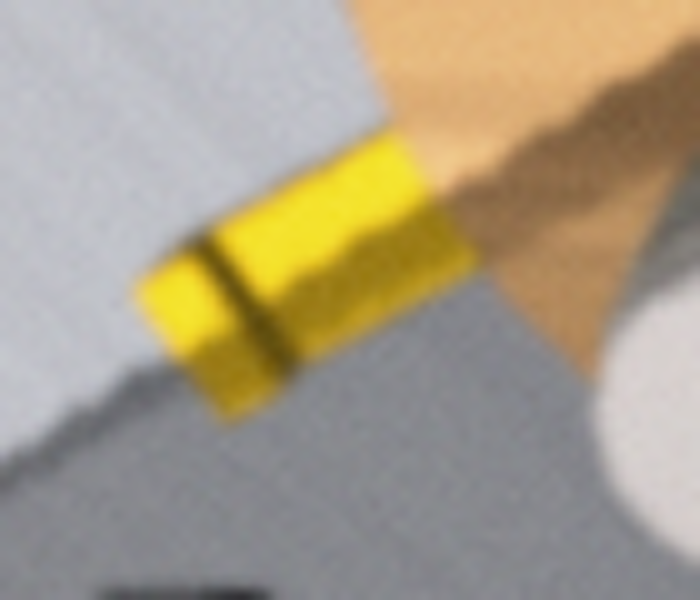

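Request:
move_arm([
  [-0.001,-0.002,-0.03,0,0,-2],
  [-0.001,-0.002,-0.06,0,0,-2],
  [-0.001,-0.002,-0.09,0,0,-2],
  [-0.001,-0.002,-0.115,0,0,-2],
  [-0.001,-0.002,-0.135,0,0,-2],
  [-0.001,-0.002,-0.15,0,0,-2],
  [-0.001,-0.002,-0.163,0,0,-2],
  [-0.001,-0.002,-0.174,0,0,-2],
  [-0.001,-0.002,-0.182,0,0,-2],
  [-0.001,-0.002,-0.182,0,0,-2],
  [-0.001,-0.002,-0.182,0,0,-2],
])

```text
time_s: 7.5
tcp_pos: [0.5912, -0.0959, 0.1441]
ee_rot: [-3.141, 0.0, 0.815]
force: [0.7, 0.7, 0.7]
gripper_width: 0.998
```

Request:
move_arm([
  [0,0,0,0,0,0],
  [0,0,0,0,0,0],
  [0,0,0,0,0,0],
  [0,0,0,0,0,0],
  [0,0,0,0,0,0],
  [0,0,0,0,0,0],
  [0,0,0,0,0,0],
  [0,0,0,0,0,0],
], grip=1, grip_force=50)

```text
time_s: 8.17
tcp_pos: [0.5909, -0.0957, 0.1448]
ee_rot: [-3.141, -0.0, 0.815]
force: [-2.7, 1.2, 5.2]
gripper_width: 0.182
```

```bash
python3 - <<'E'
from h import *
s,im=snap("w4"); print(s["time_s"],s["tcp_pos"],np.degrees(s["ee_rot"]),s["force"],s["wrist_torque"],s["gripper_width"],np.round(s["joint_positions"],2))
E
```

```text
8.1667 [ 0.59089373 -0.09567642  0.14477607] [-1.79960893e+02 -6.39747841e-03  4.67079085e+01] [-2.6632879   1.24078246  5.23575735] [0.24081393 0.62918549 0.02884121] 0.18162982688616147 [-0.04  0.51  0.21  1.79 -0.13  0.85 -0.53]
```

View pics/w4.png

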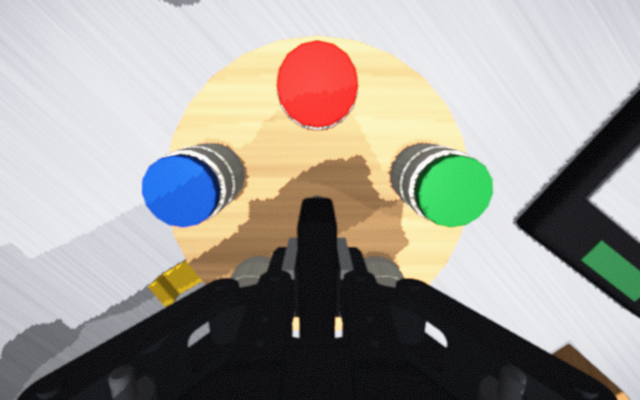

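The grip holds: the opening is about 15.5 mm on the 16 mm bar, and the red lid at (317,85) is in line with the tool. I'll turn counter-clockwise in place.

Request:
move_arm([
  [0,0,0,0,0,2],
  [0,0,0,0,0,6],
  [0,0,0,0,0,11],
  [0,0,0,0,0,16],
  [0,0,0,0,0,21],
  [0,0,0,0,0,26],
  [0,0,0,0,0,31],
  [0,0,0,0,0,36],
  [0,0,0,0,0,41],
  [0,0,0,0,0,46],
  [0,0,0,0,0,49],
  [0,0,0,0,0,50],
])

```text
time_s: 9.22
tcp_pos: [0.5915, -0.0959, 0.1448]
ee_rot: [3.141, -0.0, 1.69]
force: [-1.6, 1.2, 5.0]
gripper_width: 0.177
```

```bash
python3 - <<'E'
from h import *
s=bot.read_state(); print(s["time_s"],s["tcp_pos"],np.degrees(s["ee_rot"]),s["force"],s["wrist_torque"],s["gripper_width"],np.round(s["joint_positions"],2))
E
```

```text
9.2167 [ 0.59148279 -0.0958893   0.14479571] [ 1.79952352e+02 -1.33738691e-02  9.68232301e+01] [-1.64690609  1.24460388  4.95114114] [ 0.20531968  0.29626217 -0.10889965] 0.17725113047788854 [ 0.12  0.5   0.    1.79 -0.    0.85  0.24]
```

Request:
move_arm([
  [0,0,0,0,0,3],
  [0,0,0,0,0,8],
  [0,0,0,0,0,14],
  [0,0,0,0,0,20],
  [0,0,0,0,0,26],
  [0,0,0,0,0,32],
  [0,0,0,0,0,38],
  [0,0,0,0,0,44],
  [0,0,0,0,0,50],
  [0,0,0,0,0,56],
  [0,0,0,0,0,61],
  [0,0,0,0,0,64],
])

```text
time_s: 10.22
tcp_pos: [0.5921, -0.0953, 0.1448]
ee_rot: [3.14, 0.002, 2.808]
force: [0.4, 2.1, 2.4]
gripper_width: 0.181
```

Request:
move_arm([
  [0,0,0,0,0,3],
  [0,0,0,0,0,6],
  [0,0,0,0,0,7.4],
  [0,0,0,0,0,7.4],
  [0,0,0,0,0,7.4],
  [0,0,0,0,0,7.4],
])

```text
time_s: 10.72
tcp_pos: [0.5921, -0.0953, 0.1448]
ee_rot: [3.141, 0.002, 2.933]
force: [2.9, 4.2, 4.2]
gripper_width: 0.18
```

```bash
python3 - <<'E'
from h import *
s,im=snap("w5"); print(s["time_s"],s["tcp_pos"],np.degrees(s["ee_rot"]),s["force"],s["wrist_torque"],s["gripper_width"],np.round(s["joint_positions"],2))
for c in ("scene","side"):
    im=imaging.grab_frame(c); cv2.imwrite(f"pics/{c}5.png",im[:,:,::-1])
im=cv2.imread("pics/scene5.png"); cv2.imwrite("pics/scene5z.png",cv2.resize(im[130:250,230:380],(750,600),interpolation=cv2.INTER_CUBIC))
E
```

```text
10.7167 [ 0.59211937 -0.0952768   0.14480564] [1.79942186e+02 1.02991679e-01 1.68050678e+02] [2.86885903 4.17959678 4.18052534] [ 0.59853005 -0.4011464  -0.04491853] 0.18037331280659927 [ 0.33  0.52 -0.29  1.78  0.19  0.87  1.33]
```

View pics/w5.png

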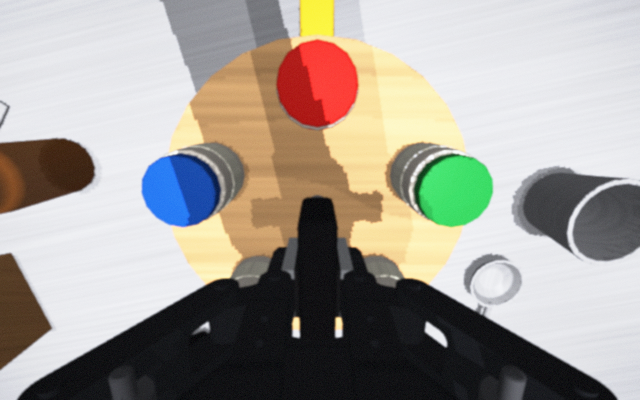

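View pics/scene5z.png

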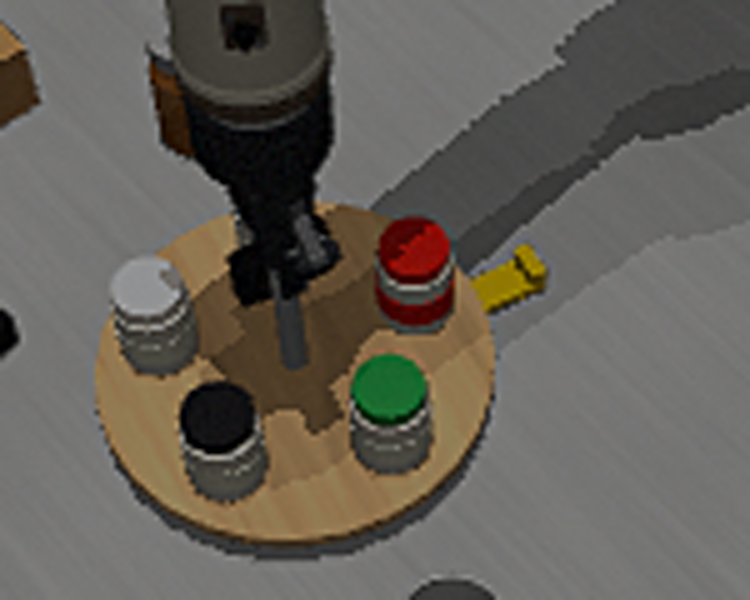

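```bash
python3 - <<'E'
from h import *
s=json.load(open("pics/w5.json")); cp=campose("wrist",s); im=cv2.imread("pics/w5.png")
h=cv2.cvtColor(im,cv2.COLOR_BGR2HSV).astype(int); H,S,V=h[...,0],h[...,1],h[...,2]
y=(H>20)&(H<36)&(S>150); y[:, :280]=0; y[:,360:]=0
for r in (1,6,12,18,24,30,34):
    c=np.where(y[r])[0]; print(r,c.min(),c.max(),(c.min()+c.max())/2)
P=[]
for r in (2,30):
    c=np.where(y[r])[0]; P.append(unproj(cp,((c.min()+c.max())/2,r),.012))
d=P[0]-P[1]; print("tab pts",P,"dir",np.degrees(np.arctan2(d[1],d[0])))
def cen(m,box):
    mm=np.zeros(m.shape,bool); x0,y0,x1,y1=box; mm[y0:y1,x0:x1]=m[y0:y1,x0:x1]; return np.argwhere(mm).mean(0)[::-1]
red=cen(((H<6)|(H>174))&(S>150)&(V>60),(260,30,380,135)); blue=cen((H>100)&(H<125)&(S>150)&(V>50),(130,140,230,235)); green=cen((H>45)&(H<85)&(S>120)&(V>50),(410,140,500,235))
ob=dict(red=red,blue=blue,green=green); print(ob)
idx=dict(red=0,blue=1,green=-1)
f=lambda p:np.concatenate([proj(cp,[p[0]+.085*np.cos(p[2]+i*2*np.pi/5),p[1]+.085*np.sin(p[2]+i*2*np.pi/5),.096])[0]-ob[n] for n,i in idx.items()])
b=least_squares(f,[.59,-.095,2.9]); print(b.x,np.degrees(b.x[2]),b.fun.round(2))
for p in P: print("tab bearing from fitted centre",np.degrees(np.arctan2(p[1]-b.x[1],p[0]-b.x[0])))
E
```

```text
1 300 333 316.5
6 300 333 316.5
12 301 332 316.5
18 301 332 316.5
24 301 332 316.5
30 301 332 316.5
34 300 332 316.0
tab pts [array([ 0.44379365, -0.06470567,  0.012     ]), array([ 0.46187143, -0.06816477,  0.012     ])] dir 169.1676474094989
{'red': array([316.8715495 ,  82.98969452]), 'blue': array([180.34079776, 189.58875671]), 'green': array([453.40134633, 189.85259981])}
[ 0.58944533 -0.09495703  2.93210975] 167.9975138226262 [ 0.1  -1.29 -3.81  1.33  3.71  1.24]
tab bearing from fitted centre 168.2666804271507
tab bearing from fitted centre 168.13947346948902
```

Tab centre column is 316.5 and red lid 316.9. The fitted bearings are 168.0° for the red jar and 168.2° for the tab. I'll hold briefly, recheck, and also check the lid height from its apparent width.

Request:
move_arm([
  [0,0,0,0,0,0.2],
  [0,0,0,0,0,0.2],
  [0,0,0,0,0,0.2],
  [0,0,0,0,0,0.2],
  [0,0,0,0,0,0.2],
  [0,0,0,0,0,0.2],
])

```text
time_s: 11.37
tcp_pos: [0.5922, -0.0953, 0.1448]
ee_rot: [3.141, 0.002, 2.937]
force: [3.6, 4.2, 4.6]
gripper_width: 0.18
```

```bash
python3 - <<'E'
from h import *
s,_=snap("w6"); print(s["time_s"],s["tcp_pos"],np.degrees(s["ee_rot"]),s["force"],s["wrist_torque"],s["gripper_width"],np.abs(s["qvel"]).max())
cp=campose("wrist",s); im=cv2.imread("pics/w6.png"); h=cv2.cvtColor(im,cv2.COLOR_BGR2HSV).astype(int); H,S,V=h[...,0],h[...,1],h[...,2]
m=((H<6)|(H>174))&(S>150)&(V>60); m[135:]=0; m[:30]=0; m[:,:260]=0; m[:,380:]=0; print("red w,cx",np.where(m.any(0))[0][[0,-1]],np.argwhere(m).mean(0)[::-1])
g=(H>45)&(H<85)&(S>120)&(V>50); g[:140]=0; g[235:]=0; g[:,:410]=0; g[:,500:]=0; print("green",np.where(g.any(0))[0][[0,-1]], g.sum(), "red area",m.sum())
t=np.linspace(0,2*np.pi,90); a=np.radians(168.1)
for z in (.096,.099,.102,.104):
    def ell(a,z): return proj(cp,np.c_[.5915+.085*np.cos(a)+.022*np.cos(t),-.0951+.085*np.sin(a)+.022*np.sin(t),np.full(90,z)]).astype(np.float32)
    e=ell(a,z); e2=ell(a-2*np.pi/5,.096); print(z,np.ptp(e[:,0]),cv2.contourArea(e),"green",np.ptp(e2[:,0]),cv2.contourArea(e2))
E
```

```text
11.3667 [ 0.592156   -0.09533528  0.14484459] [1.79949162e+02 1.09394583e-01 1.68294754e+02] [3.63750552 4.16401898 4.62234037] [ 0.7009106  -0.48959641  0.02968387] 0.1797891307512355 0.0020727539268011086
red w,cx [277 357] [316.8733223   82.97775326]
green [415 491] 4304 red area 5439
0.096 84.0343 5928.087929883564 green 76.69525 4399.288415532792
0.099 85.631714 6158.827724291361 green 76.69525 4399.288415532792
0.102 87.291016 6403.314493251033 green 76.69525 4399.288415532792
0.104 88.43338 6574.487866774667 green 76.69525 4399.288415532792
```

```bash
python3 -c "
from station import job
print(job.sign_off())"
```

```text
the job is handed in; nothing more can be done
None
```

I pressed the red lid home, turned the red jar to the front behind the yellow tab, and handed the job in at 11.4 s with the gripper still holding the handle bar.

- **Lid:** I pushed until the fingertips stopped at 96 mm above the bench. The force rose to 25 N with no further travel. The last wrist view agrees: the lid is 81 px wide, against 84 px expected when home and 87–88 px when still proud. The press nudged the table about 2°, which I measured before gripping.
- **Turn:** I turned the bar about 121° counter-clockwise. The last full check put the red jar at 168.0° and the tab at about 168.2°. I then trimmed by 0.2° and did not remeasure the tab.
- **Hold:** The grip force was set to 50 N, with the opening at about 15 mm on the 16 mm bar. The arm was at rest, with about 7 N at the wrist.
- **Disagreements:** The first scene and side images put the tab 1–3° off the later wrist view (165–167° against 168°). I relied on the wrist view because it showed the jar and tab together. Two points in the final jar fit were off by nearly 4 px, but they were symmetric, so the angle should be unaffected.
- **Other items:** I never touched them, and I saw none displaced in the views I checked, though I ran no separate check on each one.

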